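Turn the cam to its low point, then push the sample slide home

TASK

The sample slide of the bench fixture is locked out by its brass eccentric cam. With a fingertip, gently push the upright red handle of the cam clockwise (seen from above) until the cam's low point (the white dot) faces the slide; only then push the slide forward by its blue end plate, fully home against its stop. Push only: do not pinch or lift anything, leave the cam at its low point, the three capped tubes standing in the slide and everything else on the bench where it is, and finish clear of it all.

Things in the scene. Friction and masses are not known exactly. Their poses are not given: they have to be found in the camera images.
- fixture: pale grey plate fixed to the bench, 340 x 120 x 10 mm, carrying slide, cam, guide strips and, on its -y side at x = -35 to 25 mm, a white reading head 50 mm high. Origin on the bench top, on the centre line; the plate spans x = -195 to 145 mm. x is the slide's forward direction (slide to cam), z up; x points roughly to the robot's left (world +y), the +y side faces the robot
- slide (a joint): travel of the sample slide along the fixture's +x, m: 0 is fully back, 0.060 fully home on its stop, starts fully back. Stays where it is left; needs about 2 N. With the cam not at its low point the slide's flat nose runs onto the cam's rim (at 0.042 to 0.051 from the cam's starts)
- push_pad (a point): centre of the rear face of the slide's upright blue end plate, 52 mm above the bench; the plate is 60 mm wide (along the fixture's y), 8 mm thick, and reaches 21 to 75 mm above the bench; its face looks along the fixture's -x. Push it along the fixture's +x. The nearest tube stands 96 mm ahead of it
- cam (a joint): angle of the brass eccentric disc (68 mm across, 14 mm off-centre, 12 to 26 mm above the bench) about its vertical pin, rad, growing anticlockwise from above: 0 is the low point (thin side, white dot, faces the slide); dead stop just past it at -0.1; starts at 1.3 to 2.0, so turn it clockwise by its start value. Stiff, about 0.4 N m (6 N at the handle); stays where left
- cam_axis (a point): centre of the cam's pivot pin, fixed to the fixture at its x = 71.5 mm, y = 0, 30 mm above the bench
- cam_knob (a point): top centre of the cam's upright red round handle, 18 mm in diameter, top 85 mm above the bench, on a flat red arm (its top 35 mm above the bench), 70 mm from the pin. From the pin it lies at (joint value - 1.047 rad) from the fixture's x axis, so it sweeps round the end of the fixture away from the slide, from the +y to the -y side
- tube_a: clear 13 mm sample tube with a pink cap (16 mm wide), 70 mm tall, loose, standing 22 mm deep in the slide's white rack (its foot 28 mm and its top 98 mm above the bench). Origin at the centre of its foot, z up. Leave it standing there
- tube_b: clear 13 mm sample tube with a pink cap (16 mm wide), 70 mm tall, loose, standing 22 mm deep in the slide's white rack (its foot 28 mm and its top 98 mm above the bench). Origin at the centre of its foot, z up. Leave it standing there
- tube_c: clear 13 mm sample tube with a pink cap (16 mm wide), 70 mm tall, loose, standing 22 mm deep in the slide's white rack (its foot 28 mm and its top 98 mm above the bench). Origin at the centre of its foot, z up. Leave it standing there
- spare_rack: loose empty white tube rack, 62 x 76 x 28 mm, on the bench on the robot's side of the fixture; origin at the centre of its underside. Bystander
- beaker: loose glass beaker, 64 mm wide, 75 mm high, on the bench on the far side of the fixture; origin at the centre of its underside. Bystander
- connector: loose green plug with a white nose, about 60 x 14 x 12 mm, on the bench on the robot's side of the fixture near its rear end; origin under its green part. Bystander
- jar: loose amber jar, 60 mm wide, 95 mm high, on the bench to the left; origin at the centre of its underside. Bystander
- screwdriver: loose screwdriver lying on the bench to the right, 170 mm long. Bystander

How it is judged:
On the way, in this order (a step that is already met when the one before it is completed fails the run):
1. the cam is turned to its low point while the slide is still back (value of joint cam between -0.25 and 0.25 rad and value of joint slide below 0.03 m), for 0.2 s.
2. the slide is pushed fully home with the cam at its low point (value of joint cam between -0.25 and 0.25 rad and value of joint slide above 0.057 m), for 0.2 s.
At the end, for the whole second after the job is handed in: The cam is within 0.25 rad of its low point, the slide is at rest within 3 mm of fully home, and the three tubes stand in the slide (all of step 2 and velocity of joint slide below 0.005 m/s and angle between each of tube_a, tube_b, tube_c's own z axis and vertical below 0.2 rad and z of each of tube_a, tube_b, tube_c in the frame of push_pad below -0.016 m); the robot touches nothing.
It fails at once if the slide is pushed more than 30 mm forward while the cam is away from its low point (more than 0.35 rad) (value of joint slide above 0.03 m and value of joint cam above 0.35 rad).
It fails at once if the cam's handle or the slide is pinched or forced (more than 50 N) (contact force between the fingers and cam above 50 N or contact force between the fingers and slide above 50 N).
It fails at once if a tube is lifted out of the slide or tipped (z of any of tube_a, tube_b, tube_c in the frame of push_pad above -0.012 m or angle between any of tube_a, tube_b, tube_c's own z axis and vertical above 0.35 rad).
It fails at once if another loose thing is moved more than 20 mm or lifted (distance of any of spare_rack, beaker, connector, jar, screwdriver from where it was at the start of the episode above 0.02 m).
It also fails if it takes over 56 s, if anything falls off the work surface, if the arm or the gripper's body presses on something with over 40 N, if the wrist force passes 120 N, or if a joint passes its speed limit or range.

ROBOT

A 6-joint arm with a two-finger parallel gripper is mounted at the origin on the work surface. World frame = base frame: x ahead of the robot, y to its left, z up, the work surface at z = 0. Lengths are in m, angles in rad, forces in N, time in s.
With the tool pointing down it reaches from about 0.35 to 1 m from the base axis. Payload 7.1 kg.
Tool frame: the origin (TCP) lies on the centre line of the jaws, within the pads' length; the fingertips stand 14 mm ahead of it and the grasp point (between the pads) lies 5 mm behind it (env.nose_length is the distance from the TCP to the fingertips, in m); z points along the fingers, y is the line along which they close (so a half turn about z gives the same grasp; the last joint's range is limited). The gripper opens to 85 mm and grips with 20 to 120 N. Pads are 22 mm wide; open, the fingers measure 114 mm over their backs; the gripper's body (76 mm by 85 mm) begins 54 mm behind the grasp point. The pads swing forward as they close: fully open they stand 13 mm farther back than shut.
Start: joints at [1.276, 0.423, 1.63, -0, 1.089, -0.019], TCP at [0.17, 0.601, 0.245] pointing down, gripper open.
Joint ranges: [-3, 3], [-0.9, 2.11], [0.09, 2.58], [-1.31, 4.45], [0.11, 2.69], [-2.54, 2.54]. Speed limits (rad/s): [2.39, 2.39, 3.01, 3.14, 3.14, 3.14].

INTERFACE

Orientations are given as a unit quaternion [w, x, y, z].
In Python, from plant import env, viewer gives the robot as it stands.
- The arm moves only by the tool drive_tool, never from a script. Its argument "motion" is a list of rows, each a list of 7 numbers: the opening, from -1 (shut) to 1 (fully open), then the shift along the world's x, y, z in m, then the turn, a rotation vector about the world's x, y, z in rad. In form: [[hand, x, y, z, wx, wy, wz], ...]. A call has exactly 10 rows; each row is the pose to reach, as a shift and turn from the pose commanded when the call began; what a row does not reach only later rows make up. A row lasts 1/10 s, in which the tool goes at most 50 mm and 8.59 degrees, less where a joint would pass 70% of its speed; a pose out of reach is approached as far as the arm can. A call with a gripper value outside its range is refused whole. The fingers move at their own pace and stop on an object; "squeeze" is the grip in N (left out, the last holds). Time passes only in rows, so rows that repeat a pose let the fingers close, or fill a call up. It gives the time, the measured TCP pose, the force, the opening and the grip force at its end, in the units of the state.
- env.sense(): the state, without advancing time (a new reading comes with each control period).
- viewer.capture(name): name is "scene" or "top"; returns the picture (480x640x3 uint8, red, green, blue); there is no depth.
- viewer.camera_params(name): a dict with "camera_matrix" (3x3 intrinsics, pixels), "eye" and "rotation" of the camera in the world. Camera axes: x right, y down, z forward; pixel columns grow to the right and rows downward; lengths in m; the calibration is good to about 2 mm. A picture is of the moment at which its call begins. camera_params takes no time and is no camera call.
- env.job_done(): hands the job in; it is judged then, once.
The state is a dict: "t": time; "joint_positions": joint angles; "joint_vel": joint speeds; "joint_torque": joint torques, N m; "position": TCP position; "orientation": TCP orientation; "ft_force": force on the tool from outside, world axes, zero at the start; "moment": the same for the moment, N m; "grip_width": finger opening in m; "grip_force": force on a finger pad.
Only numpy, scipy, OpenCV 4.12 (cv2) and the standard library are available. Lean on these libraries where they do the work, as an engineer would, in place of code of your own. Each camera call takes 0.05 s, during which the arm holds its last target. There are 200 camera calls.

## Working session

There is one attempt and no reset: what is moved stays moved. The work goes in short steps, Python scripts to look and compute and a tool call to move; the robot and the scene stay as the last step left them, time stands still between calls to the robot, and variables do not carry over. Pictures are saved under pics/ and viewed, at most 13 in all, crops included, and the job is handed in when it is done.

Besides the shell and the picture viewer there is one more tool, called by a JSON object that holds its "api" and its "payload", one argument or row to a line. drive_tool: Moves the arm, as the interface text tells. Its arguments: {"type":"object","properties":{"motion":{"type":"array"},"squeeze":{"type":"number"}},"required":["motion"]}

```bash
ls; mkdir -p pics; python3 - <<'E'
from plant import env, viewer
import cv2, numpy as np
for n in("scene","top"):
    im=viewer.capture(n); cv2.imwrite(f"pics/{n}0.png",im[:,:,::-1]); p=viewer.camera_params(n); print(n,p)
s=env.sense(); print(s["t"],s["position"],s["orientation"],s["grip_width"],env.nose_length)
E
```

```text
pics
scene {'camera_matrix': array([[494.08000546,   0.        , 317.38111016],
       [  0.        , 494.08000546, 246.07805127],
       [  0.        ,   0.        ,   1.        ]]), 'eye': array([ 1.22467614, -0.09097572,  0.88356405]), 'rotation': array([-0.25641594,  0.70216405,  0.62498708, -0.22496148])}
top {'camera_matrix': array([[436.420206  ,   0.        , 315.03862101],
       [  0.        , 436.420206  , 230.63422426],
       [  0.        ,   0.        ,   1.        ]]), 'eye': array([ 0.31539562, -0.01408708,  1.10589894]), 'rotation': array([ 0.08185313, -0.68945494,  0.7147248 , -0.08438256])}
0.1 [0.17004027 0.60094259 0.24461909] [-1.07858532e-04  1.37451123e-01  9.90508310e-01 -6.82174101e-04] 0.08555484784243196 0.014
```

View pics/scene0.png

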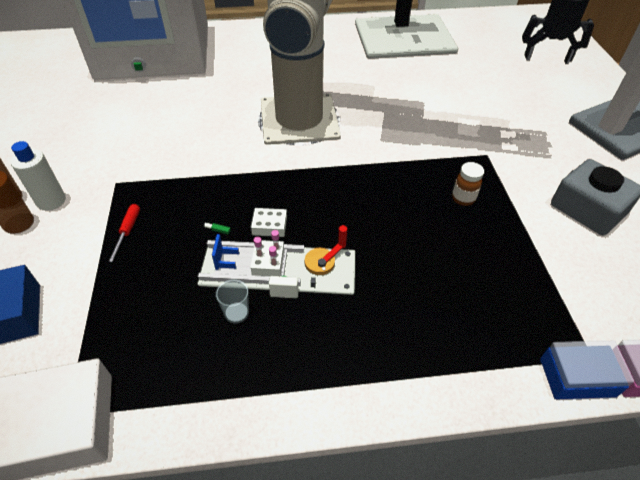

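View pics/top0.png

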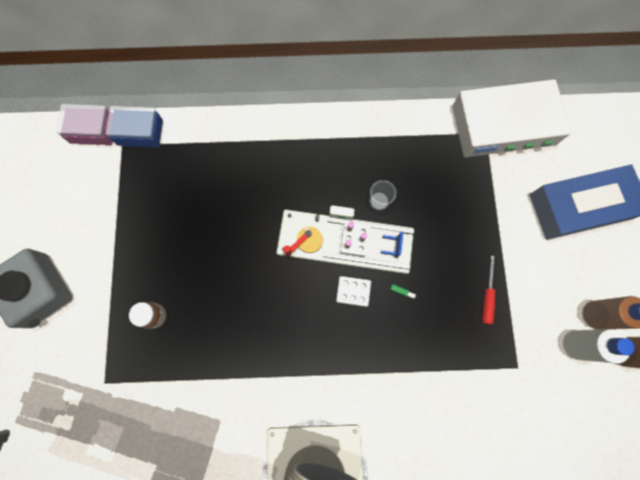

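The scene view shows the fixture at about (200–355, 240–293). The top view shows its plate with corners near (281,210), (413,229), (410,272) and (277,256), the red handle near (287,250), the cam near (310,239) and the blue end plate near (400,244). Next I measure these with masks.

```bash
cat > h.py <<'E'
from plant import env, viewer
import cv2, numpy as np
from scipy.spatial.transform import Rotation as R
def cam(n):
    p=viewer.camera_params(n); q=np.array(p["rotation"])
    return p["camera_matrix"],np.array(p["eye"]),R.from_quat(q[[1,2,3,0]]).as_matrix()
def ray(n,uv):
    K,e,M=cam(n); d=M@np.linalg.solve(K,[uv[0],uv[1],1.]); return e,d
def onz(n,uv,z):
    e,d=ray(n,uv); return e+d*(z-e[2])/d[2]
def proj(n,P):
    K,e,M=cam(n); c=K@(M.T@(np.array(P)-e)); return c[:2]/c[2]
def masks(im):
    h=cv2.cvtColor(im,cv2.COLOR_RGB2HSV); H,S,V=[h[...,i].astype(int) for i in range(3)]
    return dict(red=((H<6)|(H>174))&(S>170)&(V>90),blue=(H>105)&(H<130)&(S>150)&(V>60),brass=(H>12)&(H<28)&(S>130)&(V>120),plate=(V>110)&(S<70))
E
python3 - <<'E'
from h import *
for n,b in(("scene",(190,215,370,310)),("top",(265,195,425,285))):
    im=cv2.imread(f"pics/{n}0.png")[:,:,::-1].copy(); m=masks(im); x0,y0,x1,y1=b
    cv2.imwrite(f"pics/{n}_c.png",cv2.resize(im[y0:y1,x0:x1,::-1],None,fx=4.4 if n=="scene" else 5,fy=4.4 if n=="scene" else 5,interpolation=cv2.INTER_CUBIC))
    for k in m:
        w=np.zeros(m[k].shape,np.uint8); w[y0:y1,x0:x1]=m[k][y0:y1,x0:x1]
        c=max(cv2.findContours(w,0,2)[0],key=cv2.contourArea); r=cv2.minAreaRect(c)
        print(n,k,cv2.contourArea(c),r[0],cv2.boxPoints(r).round(1).tolist())
        if n=="top" and k=="plate":
            B=np.array([onz(n,p,.01) for p in cv2.boxPoints(r)]); print(B.round(4), [np.linalg.norm(B[i]-B[i-1]) for i in range(4)])
        if k=="brass":print(cv2.fitEllipse(cv2.convexHull(c)))
E
```

```text
scene red 228.5 (337.60003662109375, 244.30001831054688) [[322.79998779296875, 259.3999938964844], [340.79998779296875, 223.39999389648438], [352.3999938964844, 229.1999969482422], [334.3999938964844, 265.20001220703125]]
scene blue 341.5 (225.0169677734375, 252.409423828125) [[209.39999389648438, 266.79998779296875], [215.6999969482422, 233.39999389648438], [240.60000610351562, 238.10000610351562], [234.39999389648438, 271.3999938964844]]
scene brass 385.5 (319.5, 259.0) [[305.0, 271.0], [305.0, 247.0], [334.0, 247.0], [334.0, 271.0]]
((319.3484802246094, 259.6370849609375), (24.811458587646484, 30.047197341918945), 84.80863189697266)
scene plate 6098.5 (276.1733093261719, 273.9331970214844) [[196.89999389648438, 241.60000610351562], [353.70001220703125, 237.6999969482422], [355.3999938964844, 306.29998779296875], [198.6999969482422, 310.20001220703125]]
top red 82.5 (295.42303466796875, 243.88458251953125) [[283.20001220703125, 248.1999969482422], [304.20001220703125, 234.1999969482422], [307.70001220703125, 239.5], [286.70001220703125, 253.5]]
top blue 17.5 (399.6097412109375, 243
[... 191 characters left out ...]
89215087890625, 241.26739501953125) [[298.5, 246.8000030517578], [310.70001220703125, 226.8000030517578], [325.29998779296875, 235.6999969482422], [313.0, 255.6999969482422]]
((308.94647216796875, 239.56430053710938), (23.565322875976562, 23.71261978149414), 131.98788452148438)
top plate 5619.5 (346.45233154296875, 235.6966552734375) [[275.5, 254.3000030517578], [283.8999938964844, 197.39999389648438], [417.3999938964844, 217.10000610351562], [409.0, 274.0]]
[[ 0.5201  0.0801  0.01  ]
 [ 0.6713  0.0557  0.01  ]
 [ 0.6049 -0.2902  0.01  ]
 [ 0.4574 -0.2555  0.01  ]] [np.float64(0.3413973507652517), np.float64(0.1531453874041892), np.float64(0.3522058472454434), np.float64(0.1515516207684181)]
```

View pics/top_c.png

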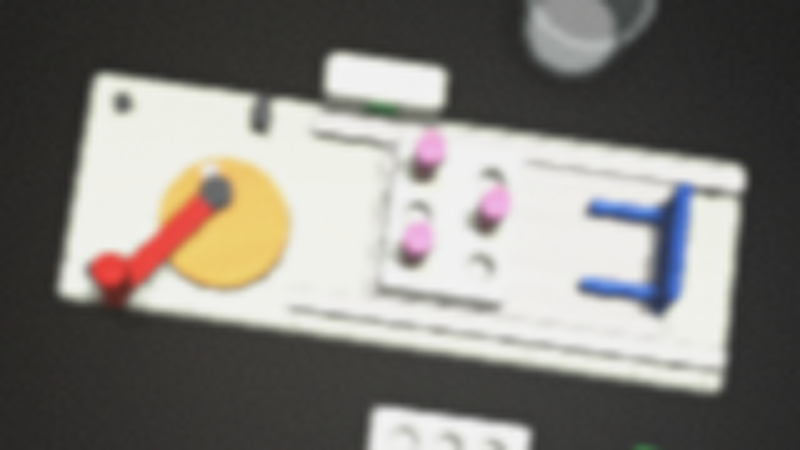

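View pics/scene_c.png

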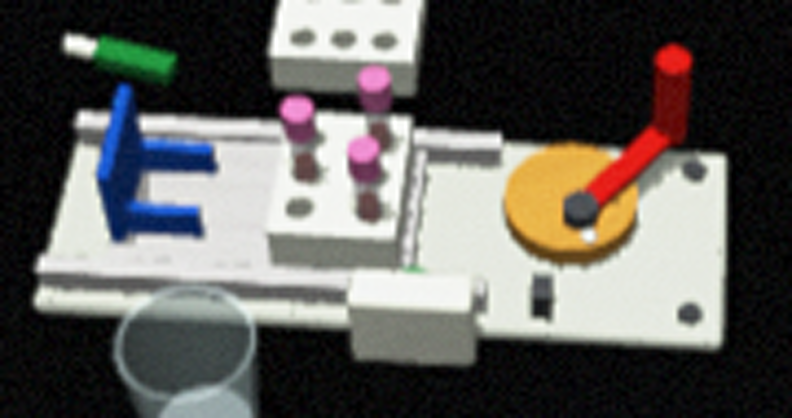

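The top crop shows the pin at (214,192), the knob top at about (110,268), the white dot at (208,168), front plate corners at (97,73) and (63,297), and the blue plate's top edge from (684,186) to (662,305). In the scene crop the pin is at (580,208) and the knob top at (673,58).

```bash
python3 - <<'E'
from h import *
T=lambda c:np.array([(c[0]+.5)/5-.5+265,(c[1]+.5)/5-.5+195])
S=lambda c:np.array([(c[0]+.5)/4.4-.5+190,(c[1]+.5)/4.4-.5+215])
def tri(t,s):
    e1,d1=ray("top",T(t));e2,d2=ray("scene",S(s)); A=np.c_[d1,-d2]; k=np.linalg.lstsq(A,e2-e1,rcond=None)[0]
    a=e1+k[0]*d1;b=e2+k[1]*d2; return (a+b)/2,np.linalg.norm(a-b)
f=lambda v:np.round(v,4)
P=[onz("top",T(c),.01) for c in((97,73),(63,297),(722,390))]
print("corners",*map(f,P), np.linalg.norm(P[0]-P[1]),np.linalg.norm(P[1]-P[2]))
Ps=[onz("scene",S(c),.01) for c in((727,155),(718,345),(38,300))]; print("scene corners",*map(f,Ps))
for w,q in(("top",P),("scene",Ps)):
    l=(q[1]-q[2]) ; print(w,"x axis yaw",np.arctan2(l[1],l[0]))
print("pin",f(onz("top",T((214,192)),.03)),f(onz("scene",S((580,208)),.03)),tri((214,192),(580,208)))
print("knob",f(onz("top",T((110,268)),.085)),f(onz("scene",S((673,58)),.085)),tri((110,268),(673,58)))
d=onz("top",(308.95,239.56),.026);print("disc",f(d), f(onz("scene",(319.35,258.5),.026)))
print("blue top",f(onz("top",T((684,186)),.075)),f(onz("top",T((665,302)),.075)), f(onz("scene",S((125,90)),.075)),f(onz("scene",S((105,172)),.075)))
E
```

```text
corners [0.6389 0.0562 0.01  ] [0.5207 0.0758 0.01  ] [ 0.461  -0.2559  0.01  ] 0.11986887575741417 0.3370211981327065
scene corners [0.521  0.0828 0.01  ] [0.6384 0.0586 0.01  ] [ 0.5737 -0.2698  0.01  ]
top x axis yaw 1.3928582328141244
scene x axis yaw 1.376096515259514
pin [ 0.5681 -0.0031  0.03  ] [5.626e-01 3.000e-04 3.000e-02] (array([ 0.5669373 , -0.00174506,  0.03577462]), np.float64(0.002870868396715989))
knob [0.5198 0.047  0.085 ] [0.5171 0.0516 0.085 ] (array([0.51952573, 0.04898936, 0.08784877]), np.float64(0.0042599803361855065))
disc [ 0.5519 -0.0065  0.026 ] [ 0.5495 -0.0027  0.026 ]
blue top [ 0.5523 -0.2317  0.075 ] [ 0.4956 -0.2179  0.075 ] [ 0.4985 -0.2185  0.075 ] [ 0.5499 -0.2274  0.075 ]
```

Estimated fixture yaw is about 1.385 and the pin is at (0.5665, -0.0025). The knob is at (0.519, 0.0485), so the cam angle is about 1.98, which agrees with the disc offset. I'll move behind the knob with the fingers shut.

{"api": "drive_tool", "payload": {
  "motion": [
    [-1, 0.015, -0.03, -0.005, 0, 0, 0.05],
    [-1, 0.03, -0.06, -0.01, 0, 0, 0.1],
    [-1, 0.045, -0.09, -0.015, 0, 0, 0.155],
    [-1, 0.06, -0.12, -0.02, 0, 0, 0.21],
    [-1, 0.075, -0.15, -0.025, 0, 0, 0.26],
    [-1, 0.09, -0.18, -0.03, 0, 0, 0.31],
    [-1, 0.105, -0.21, -0.035, 0, 0, 0.36],
    [-1, 0.12, -0.24, -0.04, 0, 0, 0.41],
    [-1, 0.135, -0.27, -0.045, 0, 0, 0.465],
    [-1, 0.15, -0.3, -0.05, 0, 0, 0.515]
  ]
}}

```text
t: 1.1
position: [0.3204, 0.3, 0.195]
orientation: [-0.0, -0.121, 0.993, -0.0]
ft_force: [-0.1, 0.2, 0.4]
grip_width: -0.0002
grip_force: 0.0
```

{"api": "drive_tool", "payload": {
  "motion": [
    [-1, 0.015, -0.03, -0.005, 0, 0, 0.05],
    [-1, 0.03, -0.06, -0.01, 0, 0, 0.1],
    [-1, 0.045, -0.09, -0.015, 0, 0, 0.155],
    [-1, 0.06, -0.12, -0.02, 0, 0, 0.21],
    [-1, 0.075, -0.15, -0.025, 0, 0, 0.26],
    [-1, 0.09, -0.18, -0.03, 0, 0, 0.31],
    [-1, 0.11, -0.21, -0.035, 0, 0, 0.36],
    [-1, 0.13, -0.25, -0.04, 0, 0, 0.41],
    [-1, 0.155, -0.293, -0.045, 0, 0, 0.515],
    [-1, 0.155, -0.293, -0.05, 0, 0, 0.515]
  ]
}}

```text
t: 2.1
position: [0.4784, 0.0042, 0.1454]
orientation: [0.001, -0.368, 0.93, -0.001]
ft_force: [0.5, 0.7, 0.4]
grip_width: 0.0005
grip_force: 0.0
```

{"api": "drive_tool", "payload": {
  "motion": [
    [-1, 0, 0, -0.01, 0, 0, 0],
    [-1, 0, 0, -0.02, 0, 0, 0],
    [-1, 0, 0, -0.03, 0, 0, 0],
    [-1, 0, 0, -0.04, 0, 0, 0],
    [-1, 0, 0, -0.05, 0, 0, 0],
    [-1, 0, 0, -0.06, 0, 0, 0],
    [-1, 0, 0, -0.07, 0, 0, 0],
    [-1, 0, 0, -0.08, 0, 0, 0],
    [-1, 0, 0, -0.08, 0, 0, 0],
    [-1, 0, 0, -0.08, 0, 0, 0]
  ]
}}

```text
t: 3.1
position: [0.475, 0.0083, 0.065]
orientation: [-0.0, -0.368, 0.93, 0.0]
ft_force: [0.1, -0.5, 0.0]
grip_width: -0.0001
grip_force: 0.0
```

```bash
python3 - <<'E'
from h import *
im=viewer.capture("scene"); cv2.imwrite("pics/s1.png",cv2.resize(im[150:310,190:410,::-1],None,fx=3.6,fy=3.6,interpolation=cv2.INTER_CUBIC))
s=env.sense(); print(s["t"],s["position"],s["orientation"],s["ft_force"],s["joint_positions"])
E
```

```text
3.15 [0.47533428 0.00832666 0.06538266] [ 7.08721876e-05 -3.68161874e-01  9.29761705e-01 -2.52448523e-05] [ 1.06173729  0.37081496 -0.06071974] [-7.52194296e-03  5.16328439e-01  2.05349119e+00  1.17790718e-05
  5.71622692e-01 -2.33239070e+00]
```

View pics/s1.png

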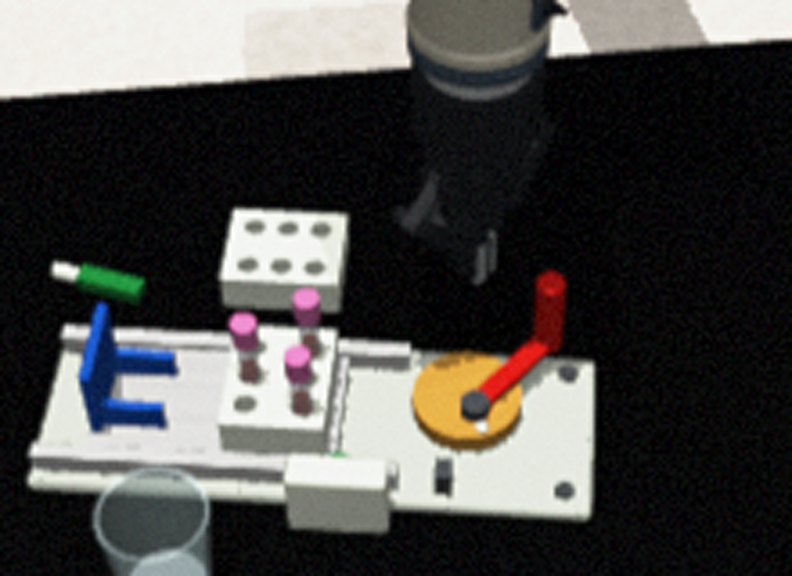

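The picture shows the shut fingertips near (482,280) in the crop. They are behind the handle at (550,280) and clear of the fixture and spare rack. Next I work out the arc.

```bash
python3 - <<'E'
import numpy as np
pin=np.array([.5665,-.0025])
p=lambda t,d=.02:pin+.07*np.array([np.cos(t),np.sin(t)])-d*np.array([np.sin(t),-np.cos(t)])
print(p(2.32)-[.475,.008])
a=2.32
for c in range(4):
    b=a-.5
    print("call",c);[print((p(a-.5*k/10)-p(a)).round(4),round(-.05*k,2)) for k in range(1,11)]; a=b
E
```

```text
[0.02918146 0.02713508]
call 0
[0.002  0.0031] -0.05
[0.0041 0.006 ] -0.1
[0.0063 0.0089] -0.15
[0.0087 0.0116] -0.2
[0.0112 0.0142] -0.25
[0.0139 0.0167] -0.3
[0.0167 0.0191] -0.35
[0.0196 0.0213] -0.4
[0.0226 0.0234] -0.45
[0.0257 0.0253] -0.5
call 1
[0.0032 0.0018] -0.05
[0.0065 0.0033] -0.1
[0.0098 0.0048] -0.15
[0.0132 0.006 ] -0.2
[0.0167 0.0071] -0.25
[0.0202 0.008 ] -0.3
[0.0238 0.0088] -0.35
[0.0274 0.0093] -0.4
[0.031  0.0097] -0.45
[0.0346 0.0099] -0.5
call 2
[0.0036 0.    ] -0.05
[ 0.0073 -0.0002] -0.1
[ 0.0109 -0.0005] -0.15
[ 0.0145 -0.0011] -0.2
[ 0.0181 -0.0018] -0.25
[ 0.0216 -0.0027] -0.3
[ 0.0251 -0.0037] -0.35
[ 0.0285 -0.005 ] -0.4
[ 0.0319 -0.0064] -0.45
[ 0.0351 -0.0079] -0.5
call 3
[ 0.0032 -0.0017] -0.05
[ 0.0063 -0.0036] -0.1
[ 0.0093 -0.0057] -0.15
[ 0.0122 -0.0079] -0.2
[ 0.015  -0.0102] -0.25
[ 0.0177 -0.0127] -0.3
[ 0.0202 -0.0153] -0.35
[ 0.0226 -0.018 ] -0.4
[ 0.0249 -0.0209] -0.45
[ 0.027  -0.0238] -0.5
```

{"api": "drive_tool", "payload": {
  "motion": [
    [-1, 0.004, 0.004, 0, 0, 0, 0],
    [-1, 0.008, 0.008, 0, 0, 0, 0],
    [-1, 0.012, 0.011, 0, 0, 0, 0],
    [-1, 0.015, 0.014, 0, 0, 0, 0],
    [-1, 0.018, 0.017, 0, 0, 0, 0],
    [-1, 0.021, 0.019, 0, 0, 0, 0],
    [-1, 0.023, 0.021, 0, 0, 0, 0],
    [-1, 0.025, 0.023, 0, 0, 0, 0],
    [-1, 0.027, 0.025, 0, 0, 0, 0],
    [-1, 0.029, 0.027, 0, 0, 0, 0]
  ]
}}

```text
t: 4.15
position: [0.5043, 0.0355, 0.0653]
orientation: [-0.0, -0.368, 0.93, 0.0]
ft_force: [-0.3, 0.2, 0.4]
grip_width: -0.0
grip_force: 0.0
```

{"api": "drive_tool", "payload": {
  "motion": [
    [-1, 0.002, 0.003, 0, 0, 0, -0.05],
    [-1, 0.004, 0.006, 0, 0, 0, -0.1],
    [-1, 0.006, 0.009, 0, 0, 0, -0.15],
    [-1, 0.009, 0.012, 0, 0, 0, -0.2],
    [-1, 0.011, 0.014, 0, 0, 0, -0.25],
    [-1, 0.014, 0.017, 0, 0, 0, -0.3],
    [-1, 0.017, 0.019, 0, 0, 0, -0.35],
    [-1, 0.02, 0.021, 0, 0, 0, -0.4],
    [-1, 0.023, 0.023, 0, 0, 0, -0.45],
    [-1, 0.026, 0.025, 0, 0, 0, -0.5]
  ]
}}

```text
t: 5.15
position: [0.528, 0.0602, 0.0649]
orientation: [-0.002, -0.126, 0.992, 0.0]
ft_force: [-5.7, -1.0, 2.7]
grip_width: -0.0
grip_force: 3.0
```

```bash
cat > look.py <<'E'
from h import *
import sys
im=viewer.capture("scene"); im2=viewer.capture("top"); n=sys.argv[1]
a=cv2.resize(im[200:320,190:390,::-1],None,fx=4,fy=4,interpolation=cv2.INTER_CUBIC); cv2.imwrite(f"pics/{n}.png",a)
cv2.imwrite(f"pics/{n}_t.png",cv2.resize(im2[185:295,265:425,::-1],None,fx=5,fy=5,interpolation=cv2.INTER_CUBIC))
m=masks(im2)["brass"].astype(np.uint8); print("top brass px",m[200:280,270:420].sum())
b=masks(im)["brass"]; b=b.astype(np.uint8); b[:200]=0;b[310:]=0;b[:,:190]=0;b[:,390:]=0
c=max(cv2.findContours(b,0,2)[0],key=cv2.contourArea); (u,v),ax,_=cv2.fitEllipse(cv2.convexHull(c))
d=onz("scene",(u,v-1.1),.026); pin=np.array([.564,-.0005]) ; o=d[:2]-pin
print("scene ellipse",u,v,ax,"disc offset mm",o*1e3,"cam~",(np.arctan2(o[1],o[0])%(2*np.pi)-1.385))
s=env.sense(); print(s["t"],s["position"],s["ft_force"])
E
python3 look.py s2
```

```text
top brass px 132
scene ellipse 322.0910339355469 259.5007629394531 (24.693927764892578, 29.540014266967773) disc offset mm [-14.10866709   3.88873627] cam~ 1.4876431789639544
5.25 [0.52862632 0.06041716 0.06495744] [-4.47497053  0.05557971  1.8994882 ]
```

The cam is turning as planned, about 1.49 now, with a push force of about 5 N. I'll continue the arc.

{"api": "drive_tool", "payload": {
  "motion": [
    [-1, 0.003, 0.002, 0, 0, 0, -0.05],
    [-1, 0.0065, 0.0035, 0, 0, 0, -0.1],
    [-1, 0.01, 0.005, 0, 0, 0, -0.15],
    [-1, 0.013, 0.006, 0, 0, 0, -0.2],
    [-1, 0.0165, 0.007, 0, 0, 0, -0.25],
    [-1, 0.02, 0.008, 0, 0, 0, -0.3],
    [-1, 0.024, 0.009, 0, 0, 0, -0.35],
    [-1, 0.0275, 0.0095, 0, 0, 0, -0.4],
    [-1, 0.031, 0.01, 0, 0, 0, -0.45],
    [-1, 0.0345, 0.01, 0, 0, 0, -0.5]
  ]
}}

```text
t: 6.25
position: [0.5628, 0.0707, 0.0649]
orientation: [-0.002, 0.124, 0.992, -0.0]
ft_force: [-6.1, 2.8, 3.8]
grip_width: 0.0002
grip_force: 3.2
```

{"api": "drive_tool", "payload": {
  "motion": [
    [-1, 0.0035, 0, 0, 0, 0, -0.05],
    [-1, 0.0075, 0, 0, 0, 0, -0.1],
    [-1, 0.011, -0.0005, 0, 0, 0, -0.15],
    [-1, 0.0145, -0.001, 0, 0, 0, -0.2],
    [-1, 0.018, -0.002, 0, 0, 0, -0.25],
    [-1, 0.0215, -0.0025, 0, 0, 0, -0.3],
    [-1, 0.025, -0.0035, 0, 0, 0, -0.35],
    [-1, 0.0285, -0.005, 0, 0, 0, -0.4],
    [-1, 0.032, -0.0065, 0, 0, 0, -0.45],
    [-1, 0.035, -0.008, 0, 0, 0, -0.5]
  ]
}}

```text
t: 7.25
position: [0.5986, 0.0632, 0.065]
orientation: [-0.001, 0.365, 0.931, -0.0]
ft_force: [-3.9, 5.1, 0.3]
grip_width: -0.0001
grip_force: 3.1
```

```bash
python3 look.py s3
```

```text
top brass px 0
scene ellipse 327.0468444824219 262.4603576660156 (23.883527755737305, 29.480941772460938) disc offset mm [-4.5941159 13.717353 ] cam~ 0.5089676484381771
7.35 [0.59893697 0.06291174 0.06494294] [-2.46927896  3.14393814  0.70950326]
```

View pics/s3.png

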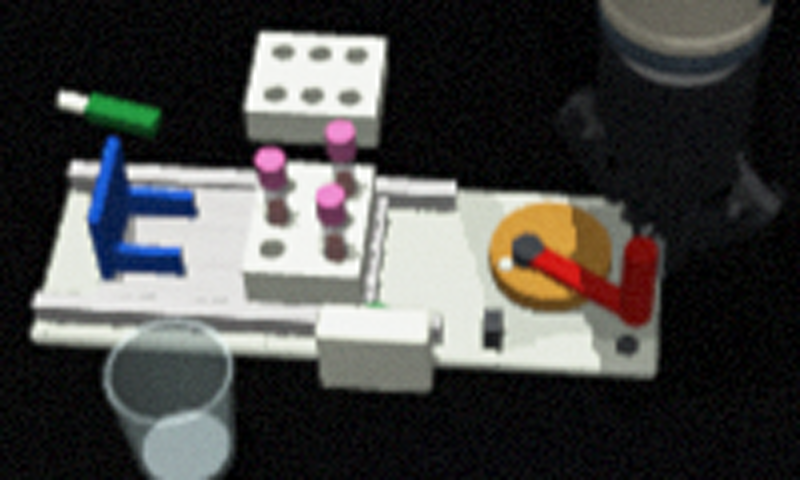

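The dot is now at (505,264) next to the pin at (525,250), so the cam is at about 0.5 rad. One more arc of about 0.48 rad is needed.

{"api": "drive_tool", "payload": {
  "motion": [
    [-1, 0.003, -0.0015, 0, 0, 0, -0.05],
    [-1, 0.0065, -0.0035, 0, 0, 0, -0.1],
    [-1, 0.0095, -0.0055, 0, 0, 0, -0.15],
    [-1, 0.012, -0.008, 0, 0, 0, -0.2],
    [-1, 0.015, -0.01, 0, 0, 0, -0.25],
    [-1, 0.0175, -0.0125, 0, 0, 0, -0.3],
    [-1, 0.02, -0.0155, 0, 0, 0, -0.35],
    [-1, 0.0225, -0.018, 0, 0, 0, -0.4],
    [-1, 0.025, -0.021, 0, 0, 0, -0.45],
    [-1, 0.026, -0.0225, 0, 0, 0, -0.48]
  ]
}}

```text
t: 8.35
position: [0.6253, 0.0407, 0.065]
orientation: [-0.001, 0.576, 0.818, 0.0]
ft_force: [-2.0, 5.6, -1.2]
grip_width: -0.0004
grip_force: 3.0
```

```bash
python3 look.py s4
```

```text
top brass px 0
scene ellipse 326.07879638671875 262.1841735839844 (18.409435272216797, 24.73184585571289) disc offset mm [-5.60527576 11.69583073] cam~ 0.6327099649560937
8.45 [0.62540893 0.04051452 0.06498559] [-1.22987283  3.50707534 -1.43002797]
```

View pics/s4.png

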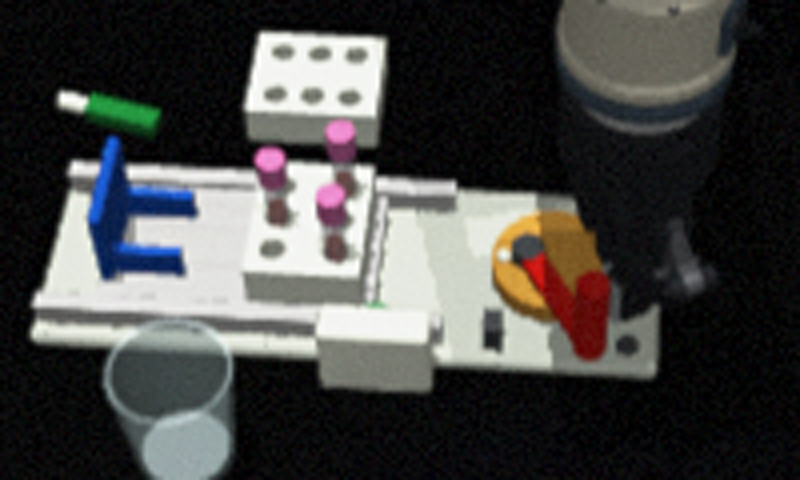

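The dot is at (503,256) and the pin at (527,246), so the low point nearly faces the slide. The knob top is at about (593,280). I'll back off and lift, then measure without occlusion.

{"api": "drive_tool", "payload": {
  "motion": [
    [-1, -0.003, 0.01, 0, 0, 0, 0],
    [-1, -0.007, 0.02, 0, 0, 0, 0],
    [-1, -0.01, 0.03, 0, 0, 0, 0],
    [-1, -0.01, 0.03, 0.02, 0, 0, 0],
    [-1, -0.02, 0.04, 0.05, 0, 0, 0.1],
    [-1, -0.04, 0.05, 0.09, 0, 0, 0.2],
    [-1, -0.07, 0.06, 0.115, 0, 0, 0.3],
    [-1, -0.105, 0.06, 0.115, 0, 0, 0.4],
    [-1, -0.145, 0.06, 0.115, 0, 0, 0.5],
    [-1, -0.185, 0.06, 0.115, 0, 0, 0.6]
  ]
}}

```text
t: 9.45
position: [0.439, 0.1005, 0.1807]
orientation: [0.001, 0.305, 0.952, 0.0]
ft_force: [-0.4, 0.5, 0.7]
grip_width: -0.0
grip_force: 0.0
```

```bash
python3 look.py s5; python3 - <<'E'
from h import *
im=cv2.imread("pics/s5.png");a=im
print(onz("scene",(190+593.5/4-.5,200+280.5/4-.5),.085))
E
```

```text
top brass px 329
scene ellipse 328.8338623046875 262.6654357910156 (18.62691879272461, 29.48143196105957) disc offset mm [-3.57538004 17.55724094] cam~ 0.3866907087549487
9.55 [0.43453782 0.09985855 0.17967948] [ 0.6994608   0.83704083 -0.53891344]
[0.62877466 0.02508296 0.085     ]
```

View pics/s5.png

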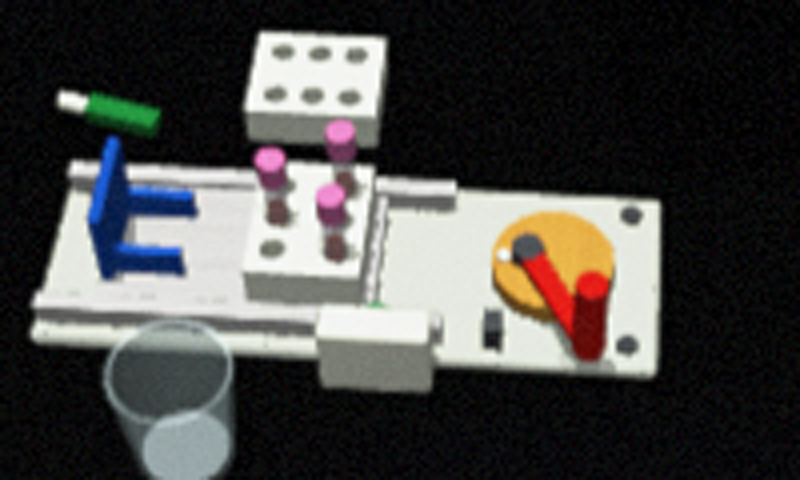

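The scene image is clear of the arm: pin at (527,247), dot at (504,256), knob at (593,280). I'll check the angle against the top view before pushing.

```bash
python3 - <<'E'
from h import *
im=cv2.imread("pics/s5_t.png"); im=im[:,:,::-1].copy()
m=masks(im)["brass"].astype(np.uint8); c=max(cv2.findContours(m,0,2)[0],key=cv2.contourArea); print(cv2.fitEllipse(cv2.convexHull(c)),cv2.contourArea(c))
e=cv2.fitEllipse(cv2.convexHull(c))[0]
uv=lambda p:((p[0]+.5)/5-.5+265,(p[1]+.5)/5-.5+185)
d=onz("top",uv(e),.026); o=d[:2]-[.5681,-.0031]; print(o,np.arctan2(o[1],o[0])-1.385)
E
```

```text
((189.56700134277344, 242.985595703125), (116.87168884277344, 125.29304504394531), 10.709406852722168) 7345.0
[0.00091939 0.01245253] 0.11209839561522572
```

View pics/s5_t.png

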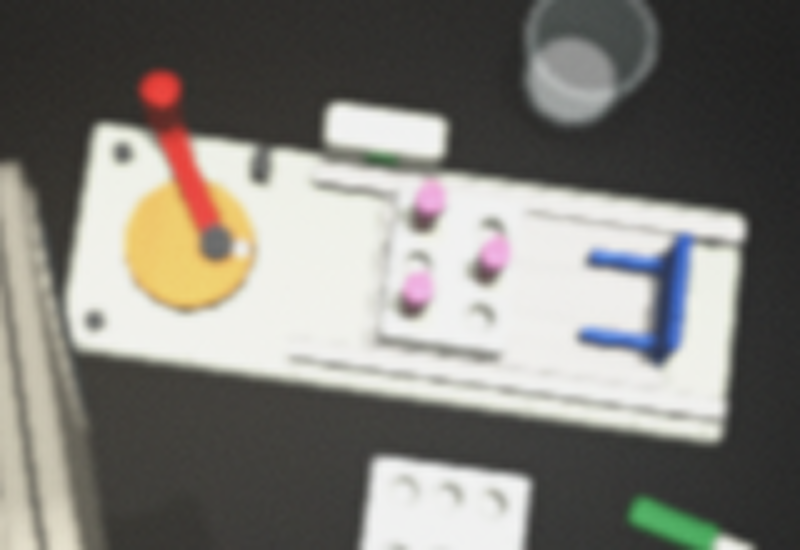

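Top view: dot at (241,248), pin at (216,243), knob at (160,88). The cam is at about 0.02–0.11 rad, well inside tolerance, and the slide is still back. Now I move over to behind the blue plate.

{"api": "drive_tool", "payload": {
  "motion": [
    [-1, 0.004, -0.023, 0, 0, 0, -0.08],
    [-1, 0.008, -0.046, 0, 0, 0, -0.16],
    [-1, 0.012, -0.07, 0, 0, 0, -0.24],
    [-1, 0.017, -0.095, 0, 0, 0, -0.32],
    [-1, 0.022, -0.12, 0, 0, 0, -0.4],
    [-1, 0.027, -0.145, 0, 0, 0, -0.48],
    [-1, 0.032, -0.17, 0, 0, 0, -0.56],
    [-1, 0.037, -0.195, 0, 0, 0, -0.64],
    [-1, 0.042, -0.22, 0, 0, 0, -0.72],
    [-1, 0.047, -0.245, 0, 0, 0, -0.8]
  ]
}}

```text
t: 10.55
position: [0.4884, -0.1459, 0.1805]
orientation: [0.0, 0.655, 0.755, 0.0]
ft_force: [0.0, 0.0, 1.0]
grip_width: 0.0001
grip_force: 0.0
```

{"api": "drive_tool", "payload": {
  "motion": [
    [-1, 0.006, -0.03, 0, 0, 0, -0.08],
    [-1, 0.011, -0.06, 0, 0, 0, -0.16],
    [-1, 0.017, -0.09, 0, 0, 0, -0.25],
    [-1, 0.023, -0.115, 0, 0, 0, -0.33],
    [-1, 0.0275, -0.1325, 0, 0, 0, -0.33],
    [-1, 0.0275, -0.1325, -0.03, 0, 0, -0.33],
    [-1, 0.0275, -0.1325, -0.06, 0, 0, -0.33],
    [-1, 0.0275, -0.1325, -0.09, 0, 0, -0.33],
    [-1, 0.0275, -0.1325, -0.11, 0, 0, -0.33],
    [-1, 0.0275, -0.1325, -0.124, 0, 0, -0.33]
  ]
}}

```text
t: 11.55
position: [0.5149, -0.2769, 0.0546]
orientation: [-0.001, 0.769, 0.64, -0.0]
ft_force: [-0.4, -0.0, 0.3]
grip_width: 0.0
grip_force: 0.0
```

```bash
python3 look.py s6
```

```text
top brass px 335
scene ellipse 328.6056823730469 263.22772216796875 (19.945384979248047, 29.36901092529297) disc offset mm [-2.07335888 16.84969695] cam~ 0.3082310773562922
11.65 [ 0.51441269 -0.276749    0.05458687] [-0.02354818 -0.73082814 -0.07285726]
```

View pics/s6.png

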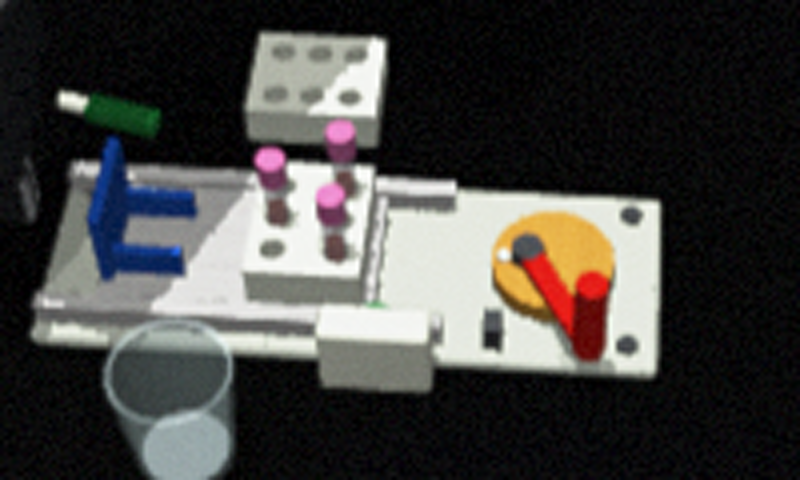

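The fingertip at (28,200) is behind the middle of the blue plate, about 40 mm short of it. I'll push along the fixture's x, (0.185, 0.983), gently.

{"api": "drive_tool", "payload": {
  "motion": [
    [-1, 0.001, 0.006, 0, 0, 0, 0],
    [-1, 0.002, 0.012, 0, 0, 0, 0],
    [-1, 0.0035, 0.018, 0, 0, 0, 0],
    [-1, 0.0045, 0.024, 0, 0, 0, 0],
    [-1, 0.0055, 0.028, 0, 0, 0, 0],
    [-1, 0.006, 0.032, 0, 0, 0, 0],
    [-1, 0.0065, 0.035, 0, 0, 0, 0],
    [-1, 0.007, 0.038, 0, 0, 0, 0],
    [-1, 0.008, 0.042, 0, 0, 0, 0],
    [-1, 0.0085, 0.046, 0, 0, 0, 0]
  ]
}}

```text
t: 12.65
position: [0.5238, -0.2317, 0.0563]
orientation: [0.0, 0.769, 0.639, -0.0]
ft_force: [-0.9, -2.3, 0.7]
grip_width: 0.0002
grip_force: 1.1
```

{"api": "drive_tool", "payload": {
  "motion": [
    [-1, 0.001, 0.004, 0, 0, 0, 0],
    [-1, 0.0015, 0.008, 0, 0, 0, 0],
    [-1, 0.0025, 0.012, 0, 0, 0, 0],
    [-1, 0.003, 0.016, 0, 0, 0, 0],
    [-1, 0.004, 0.02, 0, 0, 0, 0],
    [-1, 0.0045, 0.024, 0, 0, 0, 0],
    [-1, 0.0055, 0.028, 0, 0, 0, 0],
    [-1, 0.006, 0.032, 0, 0, 0, 0],
    [-1, 0.0065, 0.036, 0, 0, 0, 0],
    [-1, 0.0075, 0.04, 0, 0, 0, 0]
  ]
}}

```text
t: 13.65
position: [0.5313, -0.1913, 0.0563]
orientation: [0.0, 0.769, 0.639, 0.0]
ft_force: [-1.1, -2.0, -1.0]
grip_width: -0.0001
grip_force: 1.1
```

```bash
cat > blue.py <<'E'
from h import *
for f in("pics/scene0.png",None):
    im=viewer.capture("scene") if f is None else cv2.imread(f)[:,:,::-1].copy()
    m=masks(im)["blue"]; m[:215]=0;m[310:]=0;m[:,:195]=0;m[:,370:]=0
    h=cv2.cvtColor(im,cv2.COLOR_RGB2HSV).astype(int); pk=(h[...,0]>145)&(h[...,0]<172)&(h[...,1]>60)&(h[...,2]>120); pk[:210]=0;pk[310:]=0;pk[:,:195]=0;pk[:,370:]=0
    a=onz("scene",np.argwhere(m).mean(0)[::-1],.05); b=onz("scene",np.argwhere(pk).mean(0)[::-1],.093)
    print("blue",m.sum(),a.round(4),"pink",pk.sum(),b.round(4))
E
python3 blue.py
```

```text
blue 407 [ 0.531  -0.2133  0.05  ] pink 119 [ 0.5412 -0.1109  0.093 ]
blue 406 [ 0.5418 -0.1636  0.05  ] pink 126 [ 0.5513 -0.0617  0.093 ]
```

The slide has moved about 50 mm at roughly 2 N. I'll do the last part slowly and watch the force.

{"api": "drive_tool", "payload": {
  "motion": [
    [-1, 0.0005, 0.002, 0, 0, 0, 0],
    [-1, 0.001, 0.004, 0, 0, 0, 0],
    [-1, 0.001, 0.005, 0, 0, 0, 0],
    [-1, 0.001, 0.006, 0, 0, 0, 0],
    [-1, 0.0015, 0.007, 0, 0, 0, 0],
    [-1, 0.0015, 0.008, 0, 0, 0, 0],
    [-1, 0.0015, 0.0085, 0, 0, 0, 0],
    [-1, 0.0015, 0.009, 0, 0, 0, 0],
    [-1, 0.0015, 0.009, 0, 0, 0, 0],
    [-1, 0.0015, 0.009, 0, 0, 0, 0]
  ]
}}

```text
t: 14.7
position: [0.5328, -0.1826, 0.0564]
orientation: [0.0, 0.769, 0.639, 0.0]
ft_force: [1.0, -1.2, -1.1]
grip_width: 0.0001
grip_force: 0.6
```

{"api": "drive_tool", "payload": {
  "motion": [
    [-1, 0, 0.0005, 0, 0, 0, 0],
    [-1, 0, 0.001, 0, 0, 0, 0],
    [-1, 0, 0.001, 0, 0, 0, 0],
    [-1, 0, 0.001, 0, 0, 0, 0],
    [-1, 0, 0.001, 0, 0, 0, 0],
    [-1, 0, 0.001, 0, 0, 0, 0],
    [-1, 0, 0.001, 0, 0, 0, 0],
    [-1, 0, 0.001, 0, 0, 0, 0],
    [-1, 0, 0.001, 0, 0, 0, 0],
    [-1, 0, 0.001, 0, 0, 0, 0]
  ]
}}

```text
t: 15.7
position: [0.5329, -0.182, 0.0564]
orientation: [0.0, 0.769, 0.639, 0.0]
ft_force: [1.1, -6.0, -0.6]
grip_width: -0.0002
grip_force: 2.5
```

```bash
python3 blue.py
```

```text
blue 407 [ 0.531  -0.2133  0.05  ] pink 119 [ 0.5412 -0.1109  0.093 ]
blue 399 [ 0.5441 -0.1538  0.05  ] pink 129 [ 0.5531 -0.0521  0.093 ]
```

{"api": "drive_tool", "payload": {
  "motion": [
    [-1, 0, 0.0005, 0, 0, 0, 0],
    [-1, 0, 0.001, 0, 0, 0, 0],
    [-1, 0, 0.0015, 0, 0, 0, 0],
    [-1, 0, 0.0015, 0, 0, 0, 0],
    [-1, 0, 0.0015, 0, 0, 0, 0],
    [-1, 0, 0.0015, 0, 0, 0, 0],
    [-1, 0, 0.0015, 0, 0, 0, 0],
    [-1, 0, 0.0015, 0, 0, 0, 0],
    [-1, 0, 0.0015, 0, 0, 0, 0],
    [-1, 0, 0.0015, 0, 0, 0, 0]
  ]
}}

```text
t: 16.75
position: [0.5329, -0.1819, 0.0565]
orientation: [0.001, 0.769, 0.639, -0.0]
ft_force: [-1.3, -14.0, -3.1]
grip_width: 0.0
grip_force: 6.8
```

The force has risen to 14 N with no further motion, so the slide is against its stop. I'll back off, then lift clear.

{"api": "drive_tool", "payload": {
  "motion": [
    [-1, -0.0005, -0.004, 0, 0, 0, 0],
    [-1, -0.002, -0.01, 0, 0, 0, 0],
    [-1, -0.004, -0.02, 0, 0, 0, 0],
    [-1, -0.006, -0.03, 0, 0, 0, 0],
    [-1, -0.008, -0.04, 0.01, 0, 0, 0],
    [-1, -0.01, -0.05, 0.04, 0, 0, 0],
    [-1, -0.012, -0.06, 0.08, 0, 0, 0],
    [-1, -0.013, -0.07, 0.12, 0, 0, 0],
    [-1, -0.015, -0.08, 0.15, 0, 0, 0],
    [-1, -0.015, -0.08, 0.15, 0, 0, 0]
  ]
}}

```text
t: 17.75
position: [0.5198, -0.2631, 0.2119]
orientation: [0.004, 0.77, 0.638, 0.002]
ft_force: [0.2, 0.2, 1.2]
grip_width: 0.0003
grip_force: 0.0
```

```bash
python3 blue.py; python3 look.py s7
```

```text
blue 407 [ 0.531  -0.2133  0.05  ] pink 119 [ 0.5412 -0.1109  0.093 ]
blue 382 [ 0.5432 -0.1541  0.05  ] pink 135 [ 0.5529 -0.0524  0.093 ]
top brass px 339
scene ellipse 327.6153564453125 265.0162658691406 (24.027359008789062, 30.33098793029785) disc offset mm [ 2.61958405 14.03061624] cam~ 0.0012166357397507266
17.9 [ 0.51701499 -0.26020088  0.20622433] [ 0.74575362  0.24091134 -0.07298396]
```

View pics/s7.png

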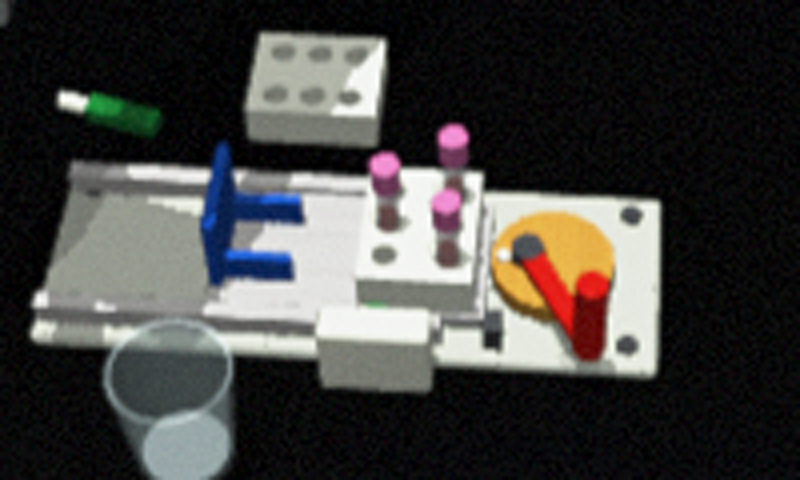

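The picture shows the slide home, with its rack at (420,240) and its lug on the black stop at (492,330). The cam dot at (503,256) faces the slide, all three tubes are standing and the bystanders have not moved.

```bash
python3 -c "
from plant import env
print(env.job_done())"
```

```text
the job is handed in; nothing more can be done
None
```

The cam is at its low point and the slide is fully home against its stop; the three tubes are standing, nothing else visibly moved, the arm is clear, and the job was handed in at about 18 s (no verdict came back).

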